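Lower the bench lift on its release valve and unload the jar

TASK

The sample jar stands on the raised platform of the small hydraulic bench lift. Crack the red release valve open anticlockwise, only a fraction of a turn, so that the platform sinks slowly under its own weight (never faster than about 30 mm a second, and never pushed down by hand) until it rests on its stop with the jar still on it, then screw the valve shut again. After that take the jar off and set it down upright in the steel tray, without dropping it, and leave the other things on the table standing where they are.

Things in the scene. Friction and masses are not known exactly. Their poses are not given: they have to be found in the camera images.
- valve_grip (a point): Grip point on the release valve's axis, inside its red paddle (44 long, 12 thick, 26 high), on the lift's sloping front; 30 mm out from the face, 105 above the table; paddle 16 to 42 mm out. z: out along the axis, leaning 28 deg from vertical to the robot; x: along the 44 (uphill when shut); y: through the 12. The platform's edge is 28 mm behind it, an upright hand will not fit: come along the axis.
- valve (a joint): Valve turn in rad: 0 = shut on its stop (start), up to 1.4; grows anticlockwise seen from the front (+ about valve_grip's z). Stays where left, friction 0.12 N m. The platform holds still below 0.2 rad, starts to creep somewhere between 0.2 and 0.45, gains about 6 mm/s per further 0.1 rad (4 to 19 mm/s at 0.5), passes 30 mm/s between 0.7 and 0.95, over 50 mm/s wide open.
- platform (a joint): How far the platform has sunk in m: 0 = raised (start), 0.060 = down on its stop.
- platform_top (a point): Middle of the top of the lift's platform (aluminium with black rubber sheet, 100 mm deep, 130 wide, 12 thick); 222 mm above the table raised, 162 down. x points from the lift's front (valve side) to its back, z up. The lift's front may be turned up to 0.3 rad.
- jar_center (a point): Centre, half-way up, of the sample jar: clear glass jar with a paper label and a yellow screw cap, 66 mm high, body 52 mm in diameter up to 54 mm, cap 48 mm; about 0.07 to 0.14 kg. It starts near the middle of the platform. z is its upright axis.
- tray_in (a point): Centre of the inner floor of the open steel tray, 4 mm above the table: 130 mm (x) by 120 mm (y) outside, walls 4 mm thick and 18 mm high. Only the jar belongs in it.
- green_bottle: Bystander: reagent bottle with a white cap and a green band, 43 mm in diameter, 86 mm high; origin under its centre.
- white_jar: Bystander: clear jar with a white cap, 48 mm in diameter, 62 mm high; origin under its centre.
- beaker_water: Bystander: glass beaker with water, 67 by 73 mm, 90 mm high; origin under its centre.
- black_vial: Bystander: vial with a black cap, 25 mm in diameter, 48 mm high; origin under its centre.
- red_vial: Bystander: vial with a red cap, 25 mm in diameter, 48 mm high; origin under its centre.
There are look-alikes about, which are no part of the job. Of the things that look like the part that bears jar_center, the smaller one is meant.

How it is judged (in metres and radians):
On the way, in this order (a step that is already met when the one before it is completed fails the run):
1. the platform has sunk onto its stop (within 2 mm) with the jar standing on it (value of joint platform above 0.058 m and horizontal distance between jar_center and platform_top below 0.06 m and z of jar_center in the frame of platform_top below 0.045 m and angle between jar_center's own z axis and vertical below 0.2 rad), for 0.2 s.
2. the release valve is screwed shut again (within 0.12 rad) with the jar still on the platform (value of joint valve below 0.12 rad and horizontal distance between jar_center and platform_top below 0.06 m and z of jar_center in the frame of platform_top below 0.045 m), for 0.2 s.
At the end, for the whole second after the job is handed in: The jar stands upright (within 0.12 rad) on the tray's floor inside its walls (centre within 50 mm of the tray's centre), let go and at rest; the platform is still down on its stop (within 3 mm) and the valve shut (within 0.12 rad) (horizontal distance between jar_center and tray_in below 0.05 m and z of jar_center in the frame of tray_in below 0.039 m and angle between jar_center's own z axis and vertical below 0.12 rad and value of joint platform above 0.057 m and value of joint valve below 0.12 rad); the robot touches nothing.
It fails at once if the platform sinks faster than 32 mm/s (velocity of joint platform above 0.032 m/s).
It fails at once if before the platform is down, the robot presses on it with more than 6 N or handles the jar ((contact force between the arm and platform above 6 N and value of joint platform below 0.057 m) or (contact force between the arm and jar above 1 N and value of joint platform below 0.057 m)).
It fails at once if the jar is let go more than 20 mm above the tray's floor (contact force between the fingers and jar below 0.05 N and horizontal distance between jar_center and tray_in below 0.08 m and z of jar_center in the frame of tray_in above 0.053 m).
It fails at once if a bystander is moved more than 30 mm, or it or the jar is tipped over (distance of any of green_bottle, white_jar, beaker_water, black_vial, red_vial from where it was at the start of the episode above 0.03 m or angle between any of green_bottle, white_jar, beaker_water, black_vial, red_vial's own z axis and vertical above 0.5 rad or angle between jar_center's own z axis and vertical above 0.7 rad).
It also fails if it takes over 67 s, if anything falls off the work surface, if the arm or the gripper's body presses on something with over 40 N, if the wrist force passes 120 N, or if a joint passes its speed limit or range.

ROBOT

A 6-joint arm with a two-finger parallel gripper is mounted at the origin on a cart in front of the work surface, level with it; the furniture and walls round the work are solid. World frame = base frame: x ahead of the robot, y to its left, z up, the work surface at z = 0. Lengths are in mm, angles in degrees, forces in N, time in s.
With the tool pointing down it reaches from about 300 to 850 mm from the base axis. Payload 4.2 kg.
Tool frame: the origin (TCP) lies at the centre of the arm's flange, where the gripper is bolted on; the fingertips stand 191 mm ahead of it and the grasp point (between the pads) lies 172 mm ahead of it; y points along the fingers, x is the direction in which the jaws open and shut, and the axes are right-handed (so a half turn about y gives the same grasp; the last joint's range is limited). The gripper opens to 91 mm and grips with 3 to 60 N. Pads are 32 mm wide; open, the fingers measure 118 mm over their backs; the gripper's body (76 mm by 178 mm) begins 60 mm behind the grasp point.
Start: joints at [63.885, 18.312, 89.639, -0, 72.044, -1.146], TCP at [242.725, 521.256, 404.776] pointing down, gripper open.
Joint ranges: [-177.97, 177.97], [-48.28, 115.42], [12.27, 149.76], [-77.06, 257.06], [2.81, 150.46], [-146.56, 146.56]. Speed limits (degrees/s): [147.25, 147.25, 180, 180, 180, 180].

INTERFACE

Orientations are given as [roll, pitch, yaw] about the fixed x, y, z axes, in that order (R = Rz(yaw) Ry(pitch) Rx(roll)).
In Python, from workcell import env gives the robot as it stands.
- The arm moves only by the tool carry_out, never from a script. Its argument "increments" is a list of rows, each a list of 3 entries, a list of its own where there are three numbers: the turn, a rotation vector about the tool's x, y, z in rad, then the shift along the tool's x, y, z in mm, then the closure, from 0 (fully open) to 1 (shut). In form: [[[wx, wy, wz], [dx, dy, dz], claw], ...]. A call has 1 to 10 rows; each row is the pose to reach, as a shift and turn from the pose commanded when the call began, along the tool's axes at that moment; what a row does not reach only later rows make up. A row lasts 1/12 s, in which the tool goes at most 41.7 mm and 7.16 degrees, less where a joint would pass 70% of its speed; a pose out of reach is approached as far as the arm can. A call with a gripper value outside its range is refused whole. The fingers move at their own pace and stop on an object; "force" is the grip in N (left out, the last holds). Time passes only in rows, so rows that repeat a pose let the fingers close. It gives the time, the measured TCP pose, the force and the opening at its end, in the units of the state.
- env.state(): the state, without advancing time (a new reading comes with each control period).
- env.grab_frame(name): name is "side" or "top" or "wrist"; returns a dict with "frame" (384x512x3 uint8, blue, green, red), "z_map" (384x512 float32, mm along the optical axis (not along the pixel's ray), 0 where there is no reading), "camera_matrix" (3x3 intrinsics, pixels), "rvec" (rotation vector, rad) and "tvec" (3), from world to camera coordinates, as OpenCV has them; the wrist camera has in their place "hand_eye" (4x4, takes a point from camera to tool coordinates, whose origin is the TCP and whose axes are the tool frame's). Camera axes: x right, y down, z forward; pixel columns grow to the right and rows downward; lengths in mm; the calibration is good to about 2 mm. A picture is of the moment at which its call begins: read the wrist's pose just before it.
- env.job_done(): hands the job in, once; it reports no verdict.
The state is a dict: "time_s": time; "qpos": joint angles; "qvel": joint speeds; "effort": joint torques, N m; "ee_pos": TCP position; "ee_rot": TCP orientation; "force": force on the tool from outside, world axes, zero at the start; "torque": the same for the moment, N m; "gripper_width": finger opening in mm.
Only numpy, scipy, OpenCV 4.12 (cv2) and the standard library are available. Lean on these libraries where they do the work, as an engineer would, in place of code of your own. Each camera call takes 0.05 s, during which the arm holds its last target. There are 200 camera calls.

## Working session

There is one attempt and no reset: what is moved stays moved. The work goes in short steps, Python scripts to look and compute and a tool call to move; the robot and the scene stay as the last step left them, time stands still between calls to the robot, and variables do not carry over. Pictures are saved under pics/ and viewed, about 8 in all and at most 12, crops included, and the job is handed in when it is done.

Besides the shell and the picture viewer there is one more tool, called as name(argument=value, ...), one argument or row to a line, values as JSON. carry_out: Moves the arm, as the interface text tells. Its arguments: {"type":"object","properties":{"increments":{"type":"array","items":{"type":"array"}},"force":{"type":"number"}},"required":["increments"]}

```bash
mkdir -p pics; ls; cat > h.py <<'E'
import numpy as np,cv2,pickle
from scipy.spatial.transform import Rotation as R
from workcell import env
def grab(n):
    s=env.state(); f=env.grab_frame(n)
    K=f["camera_matrix"]
    if "rvec" in f:
        Rm=cv2.Rodrigues(np.array(f["rvec"],float))[0]; t=np.array(f["tvec"],float).ravel()
        Rc=Rm.T; o=-Rm.T@t
    else:
        T=np.eye(4);T[:3,:3]=R.from_euler('xyz',s["ee_rot"],degrees=True).as_matrix();T[:3,3]=s["ee_pos"]
        M=T@np.array(f["hand_eye"]);Rc=M[:3,:3];o=M[:3,3]
    f["Rc"]=Rc;f["o"]=o;f["K"]=np.array(K)
    return f
def cloud(f):
    z=f["z_map"].astype(float);K=f["K"];v,u=np.mgrid[:z.shape[0],:z.shape[1]]
    p=np.stack([(u-K[0,2])/K[0,0]*z,(v-K[1,2])/K[1,1]*z,z],-1)
    P=p@f["Rc"].T+f["o"];P[z<=0]=np.nan
    return P
def ray(f,u,v,h):
    K=f["K"];d=f["Rc"]@np.array([(u-K[0,2])/K[0,0],(v-K[1,2])/K[1,1],1.])
    return f["o"]+d*(h-f["o"][2])/d[2]
E
python3 - <<'E'
from h import *
print(env.state())
for n in("side","top"):
    f=grab(n);cv2.imwrite(f"pics/{n}0.png",cv2.resize(f["frame"],None,fx=1.5,fy=1.5));pickle.dump(f,open(f"{n}0.pkl","wb"));print(n,f["o"],f["Rc"][:,2],f["K"][0])
E
```

```text
pics
{'time_s': 0.0, 'qpos': array([ 6.38850360e+01,  1.83512304e+01,  8.97076713e+01,  2.08534802e-04,
        7.20409117e+01, -1.14512643e+00]), 'qvel': array([ 0.01587308, -0.01349437,  0.04991547, -0.00630524,  0.08125959,
        0.01521192]), 'effort': array([-3.67201437e-04, -4.12462449e+01, -2.31974959e+01,  7.26316497e-02,
        4.58185840e-02, -1.43249358e-04]), 'ee_pos': array([242.64873366, 521.10762385, 403.91551167]), 'ee_rot': array([-89.99780701,   0.09978954,  65.03009983]), 'force': array([-0.10269548, -0.16422474,  0.35418577]), 'torque': array([-0.01828671,  0.01132196,  0.02638902]), 'gripper_width': 91.40104076705481}
side [  268.89291799 -1085.09111465   888.7087485 ] [ 0.24482239  0.83842328 -0.48693777] [440.6131432    0.         257.11828811]
top [ 196.70745435  390.63824814 1585.80555915] [ 0.2746322  -0.16932178 -0.94652379] [457.54983357   0.         248.908296  ]
```

View pics/side0.png

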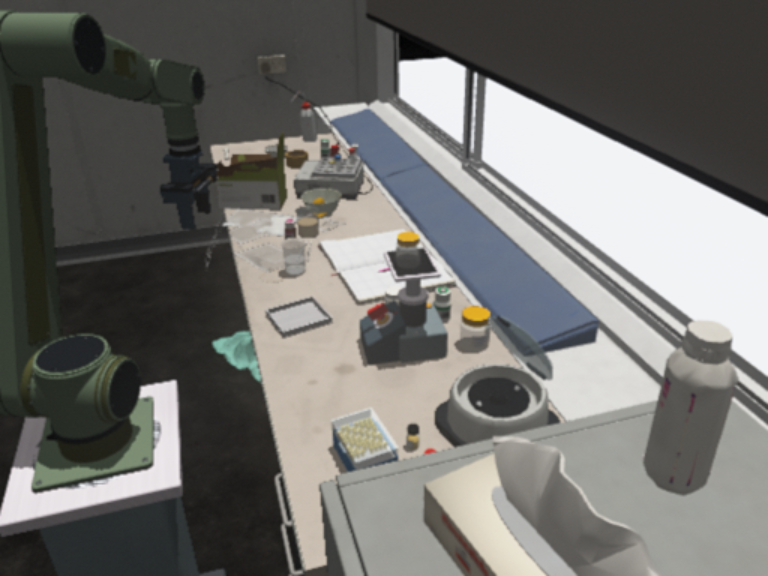

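View pics/top0.png

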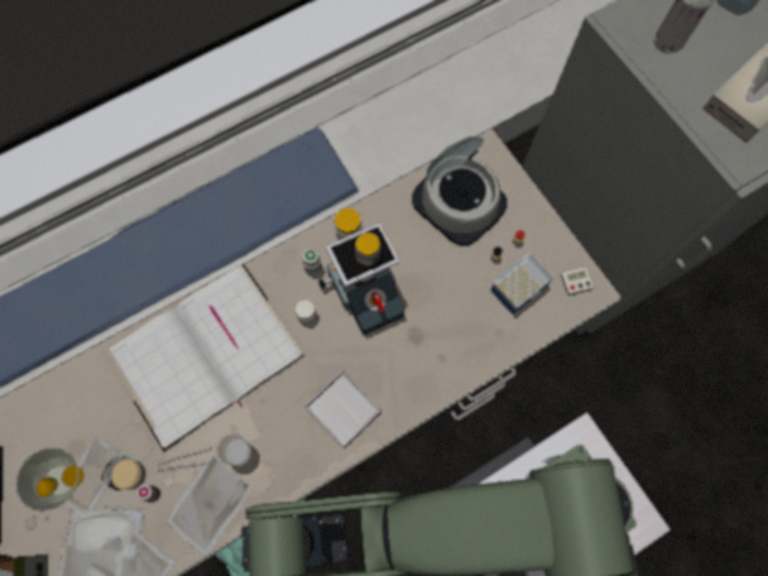

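```bash
python3 - <<'E'
from h import *
for n in("top","side"):
    f=pickle.load(open(f"{n}0.pkl","rb"));P=cloud(f);hsv=cv2.cvtColor(f["frame"],cv2.COLOR_BGR2HSV)
    H,S,V=[hsv[...,i].astype(int) for i in range(3)]
    reg=(P[...,0]>250)&(P[...,0]<800)&(abs(P[...,1])<500)&(P[...,2]>10)
    for nm,m in(("yellow",(H>12)&(H<32)&(S>150)&(V>90)&reg),("red",((H<6)|(H>174))&(S>150)&reg)):
        k,l,st,c=cv2.connectedComponentsWithStats(m.astype(np.uint8))
        for i in range(1,k):
            if st[i,4]>8:
                q=P[l==i];print(n,nm,c[i].round(1),st[i,2:5],np.nanmedian(q,0).round(1),"zmax",np.nanpercentile(q[:,2],90).round(1), "ext",np.nanmin(q,0).round(),np.nanmax(q,0).round())
f=pickle.load(open("top0.pkl","rb"));P=cloud(f)
# platform by height 214..232
m=((P[...,2]>212)&(P[...,2]<234)&(P[...,0]>300)&(P[...,0]<800)).astype(np.uint8)
k,l,st,c=cv2.connectedComponentsWithStats(m)
for i in range(1,k):
    if st[i,4]>60:
        q=P[l==i];print("plat",st[i],c[i].round(1),q.mean(0).round(1),cv2.minAreaRect(q[:,:2].astype(np.float32)))
# tray: walls, height 10..24 in neighbourhood
t=ray(f,343/1.5,409/1.5,4);print("tray guess",t)
m=(P[...,2]>9)&(P[...,2]<30)&(np.hypot(P[...,0]-t[0],P[...,1]-t[1])<110)
q=P[m];print("tray",len(q),q.mean(0),cv2.minAreaRect(q[:,:2].astype(np.float32)))
crop=np.hstack([cv2.resize(f["frame"][130:300,190:300],None,fx=3.4,fy=3.4,interpolation=2),])
s=pickle.load(open("side0.pkl","rb"))["frame"][145:255,220:345]
a=cv2.resize(s,(420,370),interpolation=2);b=cv2.resize(f["frame"][140:300,190:290],(370*100//160,370),interpolation=2)
cv2.imwrite("pics/c0.png",np.hstack([a,b]))
E
```

```text
top yellow [234.6 151.6] [11  7 36] [795.5  84.1  85.5] zmax 91.4 ext [791.  62.  74.] [800. 104.  96.]
top yellow [244.8 162.2] [ 16  15 196] [668.8 115.7 287.1] zmax 290.7 ext [645.  75. 219.] [709. 139. 294.]
top red [346.2 156.1] [ 5  5 18] [ 582.8 -264.5   47.4] zmax 50.3 ext [ 575. -272.   43.] [ 590. -254.   51.]
top red [252.  201.7] [ 7 11 36] [596.4 132.4 112.7] zmax 121.6 ext [580. 124.  61.] [612. 137. 126.]
side yellow [271.7 157.6] [14  6 72] [667.8 109.1 285.3] zmax 287.1 ext [648.  89. 281.] [688. 137. 288.]
side yellow [310.8 210.6] [ 6  7 20] [795.9  73.6  83.5] zmax 85.2 ext [789.  57.  79.] [799.  96.  88.]
side red [249.1 205.7] [10  6 15] [592.6 126.7 111.9] zmax 118.2 ext [580. 119. 103.] [609. 133. 122.]
side red [286.  300.3] [6 2 9] [ 583.2 -262.7   46.2] zmax 47.5 ext [ 578. -266.   43.] [ 590. -258.   48.]
plat [389  47  95 103 556] [433.  100.1] [ 557.3 -559.9  223.4] ((568.8946533203125, -559.575439453125), (456.41461181640625, 40.98886489868164), 4.682088375091553)
plat [293  91  29  27 178] [303.  102.9] [ 774.1 -178.4  223.1] ((776.5322875976562, -189.77853393554688), (43.46377944946289, 134.5736541748047), 13.911405563354492)
plat [217 148  49  42 888] [239.9 170. ] [676.8 129.1 222. ] ((680.7889404296875, 122.67996215820312), (130.11276245117188, 101.20166778564453), 84.29949188232422)
tray guess [447.09363539 316.78421733   4.        ]
tray 426 [451.05322126 318.07009341  14.25738664] ((451.64703369140625, 314.7682800292969), (184.39361572265625, 188.75857543945312), 46.133296966552734)
```

View pics/c0.png

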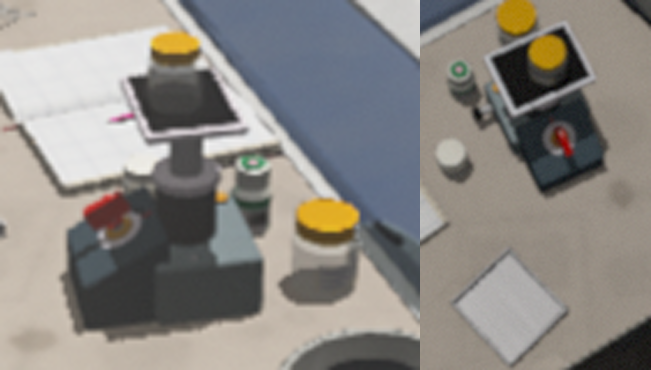

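```bash
cat >> h.py <<'E'
def pose():
    s=env.state();return R.from_euler('xyz',s["ee_rot"],degrees=True),np.array(s["ee_pos"])
def rel(Rt,pt,P0=None):
    R0,p0=P0 or pose();print("rotvec",(R0.inv()*Rt).as_rotvec().round(3),"shift",R0.inv().apply(pt-p0).round(1),"dist",np.linalg.norm(pt-p0).round(),"ang",np.degrees((R0.inv()*Rt).magnitude()).round(1))
def hand(yaw,lean):  # tool x at yaw (horizontal), y down then leaned forward
    return R.from_euler('xyz',[-90,0,yaw],degrees=True)*R.from_rotvec([-np.radians(lean),0,0])
psi=-5.7
def valve_frame(psi):
    a=np.radians(psi);h=np.array([np.cos(a),np.sin(a),0]);u=-np.sin(np.radians(28))*h+np.array([0,0,np.cos(np.radians(28))])
    return h,u
E
python3 - <<'E'
from h import *
f=pickle.load(open("top0.pkl","rb"))
c=[ray(f,u/1.5,v/1.5,20)[:2].round(1) for u,v in((343,373),(380,409),(345,445),(306,408))];print("tray",c,np.mean(c,0))
g=np.array([603.2,130.4,105.]);h,u=valve_frame(psi)
H=hand(psi+90,45);ya=H.as_matrix()[:,1];print(ya,H.as_matrix()[:,0])
G=g+6*u
rel(H,G-ya*(172+90))
print(G-ya*(172+90))
E
```

```text
tray [array([516.2, 275.2]), array([400.7, 245.6]), array([373. , 354.6]), array([490.4, 388.3])] [445.075 315.925]
[ 0.70361054 -0.07022967 -0.70710678] [ 9.93197497e-02  9.95055570e-01 -1.11022302e-16]
rotvec [-0.778 -0.318 -0.134] shift [-263.9  108.9 -314.3] dist 425.0 ang 48.8
[416.05113645 149.07993995 295.55966223]
```

carry_out(
  increments=[
    [[0,0,0],[-40,10,-45],0],
    [[0,0,0],[-80,20,-90],0],
    [[-0.12,-0.05,-0.02],[-105,40,-125],0],
    [[-0.24,-0.1,-0.04],[-130,50,-155],0],
    [[-0.36,-0.15,-0.06],[-155,60,-185],0],
    [[-0.48,-0.2,-0.08],[-180,70,-215],0],
    [[-0.6,-0.25,-0.1],[-205,80,-245],0],
    [[-0.7,-0.29,-0.12],[-230,90,-275],0],
    [[-0.778,-0.318,-0.134],[-250,100,-300],0],
    [[-0.778,-0.318,-0.134],[-264,109,-314],0],
  ],
)

```text
time_s: 0.93
ee_pos: [398.4, 192.8, 313.3]
ee_rot: [-134.4, -0.2, 83.9]
force: [1.7, -0.5, 1.2]
gripper_width: 91.3
```

carry_out(
  increments=[
    [[0,0,0],[0,0,0],0],
    [[0,0,0],[0,0,0],0],
  ],
)

```text
time_s: 1.1
ee_pos: [398.4, 192.2, 312.7]
ee_rot: [-134.2, -0.2, 83.5]
force: [0.8, 0.1, 0.0]
gripper_width: 91.6
```

```bash
python3 - <<'E'
from h import *
print(env.state())
f=grab("wrist");pickle.dump(f,open("w1.pkl","wb"));P=cloud(f)
cv2.imwrite("pics/w1.png",cv2.resize(f["frame"],None,fx=1.5,fy=1.5))
hsv=cv2.cvtColor(f["frame"],cv2.COLOR_BGR2HSV);H,S,V=[hsv[...,i].astype(int) for i in range(3)]
m=((H<6)|(H>174))&(S>150)&(V>60)
k,l,st,c=cv2.connectedComponentsWithStats(m.astype(np.uint8))
for i in range(1,k):
    if st[i,4]>30:
        q=P[l==i];print(c[i].round(1),st[i],np.nanmedian(q,0).round(1),np.nanpercentile(q,5,axis=0).round(1),np.nanpercentile(q,95,axis=0).round(1))
        print(cv2.minAreaRect(np.argwhere(l==i)[:,::-1].astype(np.float32)))
print(f["o"],f["Rc"],np.array(f["hand_eye"]).round(3),f["K"])
E
```

```text
{'time_s': 1.1, 'qpos': array([ 32.4749172 ,   7.82259426, 126.61486335, -73.18746475,
        27.12930587,  11.45180871]), 'qvel': array([ 2.48658765, -0.11430064, -2.41990516,  1.93577545, -0.11820511,
       -0.49885781]), 'effort': array([ -0.98576177, -26.71202123, -18.30374479,  -1.52206041,
         0.67892672,   0.05630308]), 'ee_pos': array([398.40404591, 192.24340947, 312.73929782]), 'ee_rot': array([-134.16970098,   -0.16855174,   83.51213661]), 'force': array([0.80792396, 0.10452324, 0.04635756]), 'torque': array([ 0.10103432,  0.44768487, -0.00245541]), 'gripper_width': 91.56944431037283}
[211.  196.9] [202 177  21  44 571] [593.9 131.9 112.5] [578.8 124.8  95.2] [611.4 136.6 122.8]
((212.0, 198.5), (43.0, 20.0), 90.0)
[363.26628407 195.81525113 250.30134009] [[ 0.11321498  0.51902308  0.84722926]
 [ 0.99356845 -0.0608799  -0.09547447]
 [ 0.00202578  0.8525894  -0.52257747]] [[ 1.0000e+00  1.0000e-03 -1.0000e-03 -6.0500e-01]
 [ 1.0000e-03 -2.4700e-01  9.6900e-01  2.0176e+01]
 [ 0.0000e+00 -9.6900e-01 -2.4700e-01  6.8837e+01]
 [ 0.0000e+00  0.0000e+00  0.0000e+00  1.0000e+00]] [[309.65677556   0.         254.19710025]
 [  0.         309.65677556 190.30868022]
 [  0.           0.           1.        ]]
```

View pics/w1.png

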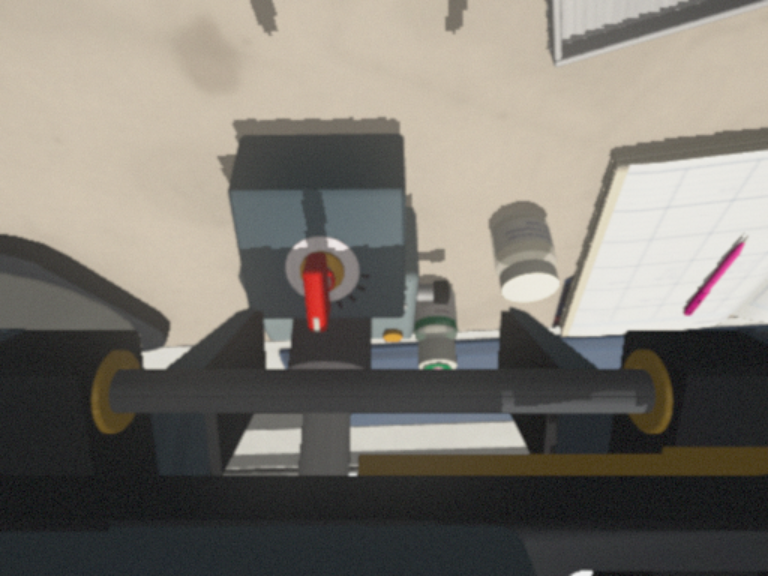

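```bash
python3 - <<'E'
from h import *
g=np.array([602.,130.9,105.]);h,u=valve_frame(psi)
for L in(45,40):
    H=hand(psi+90,L);ya=H.as_matrix()[:,1]
    rel(H,g+6*u-ya*(172+60))
w=pickle.load(open("w1.pkl","rb"));P=cloud(w)
# lift front/plan direction: edges of the sloping face, left/right side of face pixels (enlarged 245..405 x, rows 190..310)
for v in(140,170,195):
    d=P[v,130:300];print(v,d[::12].round(0).tolist())
E
```

```text
rotvec [-0.013 -0.012 -0.006] shift [-41.5  57.3  -3.2] dist 71.0 ang 1.1
rotvec [ 0.074 -0.012 -0.005] shift [-41.3  57.9 -23.4] dist 75.0 ang 4.3
140 [[635.0, 13.0, 0.0], [636.0, 27.0, -0.0], [576.0, 77.0, 57.0], [575.0, 89.0, 59.0], [576.0, 101.0, 59.0], [577.0, 112.0, 59.0], [577.0, 123.0, 60.0], [579.0, 134.0, 60.0], [581.0, 145.0, 59.0], [582.0, 156.0, 59.0], [583.0, 167.0, 59.0], [584.0, 178.0, 60.0], [646.0, 188.0, 7.0], [656.0, 202.0, 0.0], [658.0, 217.0, 0.0]]
170 [[694.0, -15.0, 1.0], [696.0, 2.0, 1.0], [699.0, 17.0, 0.0], [602.0, 81.0, 73.0], [604.0, 93.0, 73.0], [604.0, 105.0, 74.0], [nan, nan, nan], [586.0, 134.0, 89.0], [606.0, 141.0, 75.0], [609.0, 152.0, 74.0], [610.0, 164.0, 75.0], [613.0, 176.0, 73.0], [646.0, 186.0, 51.0], [721.0, 200.0, -0.0], [722.0, 217.0, 0.0]]
195 [[760.0, -46.0, 0.0], [761.0, -27.0, 1.0], [764.0, -9.0, 1.0], [626.0, 75.0, 88.0], [628.0, 87.0, 87.0], [630.0, 99.0, 87.0], [629.0, 112.0, 88.0], [591.0, 135.0, 112.0], [632.0, 136.0, 88.0], [634.0, 148.0, 88.0], [636.0, 161.0, 87.0], [637.0, 173.0, 87.0], [668.0, 184.0, 70.0], [721.0, 198.0, 40.0], [720.0, 214.0, 42.0]]
```

carry_out(
  increments=[
    [[0.03,0,0],[-15,20,-5],0],
    [[0.05,-0.005,0],[-30,40,-10],0],
    [[0.074,-0.012,-0.005],[-41,58,-23],0],
    [[0.074,-0.012,-0.005],[-41,58,-23],0],
    [[0.074,-0.012,-0.005],[-41,58,-23],0],
    [[0.074,-0.012,-0.005],[-41,58,-23],0],
  ],
)

```text
time_s: 1.65
ee_pos: [450.4, 147.6, 288.2]
ee_rot: [-130.1, -0.0, 84.4]
force: [-1.6, 0.5, -0.1]
gripper_width: 91.4
```

```bash
python3 - <<'E'
from h import *
s=env.state();print(s["time_s"],s["qpos"].round(1),s["qvel"].round(1),s["ee_pos"].round(1),s["ee_rot"].round(1))
g=np.array([602.,130.9,105.]);h,u=valve_frame(psi)
H=hand(psi+90,40);ya=H.as_matrix()[:,1]
rel(H,g+6*u-ya*(172+60))
E
```

```text
1.65 [ 22.   11.9 124.7 -69.6  18.5   0.4] [ 0.6 -0.6  0.5 -0.2 -0.1 -0.1] [450.4 147.6 288.2] [-130.1   -0.    84.4]
rotvec [0.001 0.001 0.002] shift [-1.6  0.5 -0.3] dist 2.0 ang 0.2
```

carry_out(
  increments=[
    [[0,0,0],[-1.6,15,0],0],
    [[0,0,0],[-1.6,30,0],0],
    [[0,0,0],[-1.6,45,0],0],
    [[0,0,0],[-1.6,60.5,0],0],
    [[0,0,0],[-1.6,60.5,0],0],
    [[0,0,0],[-1.6,60.5,0],0.5],
  ],
  force=12,
)

```text
time_s: 2.15
ee_pos: [494.8, 144.0, 254.1]
ee_rot: [-129.0, 0.2, 84.3]
force: [0.6, -0.6, 0.2]
gripper_width: 87.0
```

```bash
python3 - <<'E'
from h import *
s=env.state();print(s["time_s"],s["qpos"].round(1),s["ee_pos"].round(1),s["ee_rot"].round(1),s["force"].round(1))
g=np.array([602.,130.9,105.]);h,u=valve_frame(psi)
H=hand(psi+90,40);ya=H.as_matrix()[:,1]
rel(H,g+6*u-ya*(172))
f=grab("wrist");pickle.dump(f,open("w2.pkl","wb"));cv2.imwrite("pics/w2.png",cv2.resize(f["frame"],None,fx=1.5,fy=1.5))
E
```

```text
2.15 [ 19.3  18.1 122.  -77.   15.9   6.2] [494.8 144.  254.1] [-129.     0.2   84.3] [ 0.6 -0.6  0.2]
rotvec [-0.018  0.003 -0.002] shift [-2.4  6.  11.8] dist 13.0 ang 1.0
```

View pics/w2.png

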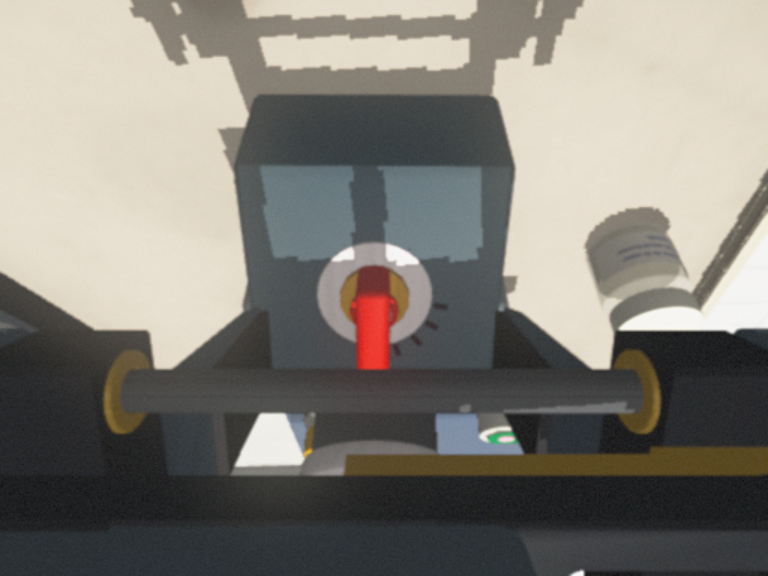

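```bash
cat > kin.py <<'E'
from h import *
D=[([63.885,18.351,89.708,0,72.04],[242.65,521.11,403.92],[-90,.1,65.03]),([32.475,7.823,126.615,-73.19,27.13],[398.4,192.24,312.74],[-134.17,-.17,83.51]),
([22.,11.9,124.7,-69.6,18.5],[450.4,147.6,288.2],[-130.1,0,84.4]),([19.3,18.1,122.,-77,15.9],[494.8,144.,254.1],[-129,.2,84.3])]
A=[];b=[]
for q,p,e in D:
    d=R.from_euler('xyz',e,degrees=True).as_matrix()[:,1];j1,j2,j3=np.radians(q[:3]);s=j2+j3
    c=np.array([np.cos(j1),np.sin(j1)]);A.append([1,0,np.sin(j2),np.sin(s),np.cos(s),d[:2]@c]);b.append(np.dot(p[:2],c))
    A.append([0,1,np.cos(j2),np.cos(s),-np.sin(s),d[2]]);b.append(p[2])
    A.append([0,0,0,0,0,d[:2]@[-c[1],c[0]]]);b.append(np.dot(p[:2],[-c[1],c[0]]))
x,res,rk,sv=np.linalg.lstsq(np.array(A),np.array(b),rcond=None)
from scipy.optimize import fsolve
def ik(H,p):
    d=H.as_matrix()[:,1];w=np.array(p)-x[5]*d;j1=np.arctan2(w[1],w[0]);r=np.hypot(*w[:2])
    F=lambda q:[x[0]+x[2]*np.sin(q[0])+x[3]*np.sin(q[0]+q[1])+x[4]*np.cos(q[0]+q[1])-r,x[1]+x[2]*np.cos(q[0])+x[3]*np.cos(q[0]+q[1])-x[4]*np.sin(q[0]+q[1])-w[2]]
    q=fsolve(F,np.radians([18,120]));s=q.sum();c=np.array([np.cos(j1),np.sin(j1),0])
    f=np.sin(s)*c+[0,0,np.cos(s)];dn=np.cos(s)*c-[0,0,np.sin(s)];l=np.array([-c[1],c[0],0])
    return np.degrees([j1,q[0],q[1],np.arctan2(d@l,d@dn),np.arccos(d@f)])
def valve_pose(th,lean,out,off,g,psi):
    h,u=valve_frame(psi);w=np.cos(np.radians(28))*h+np.array([0,0,np.sin(np.radians(28))])
    H=hand(psi+90,lean);p=g+out*u+off*w-172*H.as_matrix()[:,1]
    Q=R.from_rotvec(th*u);return Q*H,g+Q.apply(p-g)
def corner(H,p,g,psi):
    m=H.as_matrix();h,_=valve_frame(psi)
    return [ (max((p+m@[sx*89,112,-38]-g)@h for sx in(-1,1))).round(1)]
E
python3 - <<'E'
from kin import *
print(x.round(1),rk,sv.round(2),(np.array(A)@x-b).round(1))
for q,p,e in D: print(q,ik(R.from_euler('xyz',e,degrees=True),p).round(1))
g=np.array([602.,130.9,105.])
for L in(28,32,35,38,41):
  for off in(-8,0):
    for th in(0,.25,.5):
        H,p=valve_pose(th,L,7,off,g,psi);print(L,off,th,ik(H,p).round(1),corner(H,p,g,psi))
E
```

```text
[ 27.   90.5 580.5 385.7   5.  112.8] 6 [3.78 2.97 0.82 0.35 0.22 0.09] [  0.    0.3 -11.5  -0.1  -1.8   2.5  -0.4   0.2  -1.8   0.5   1.3  -2.7]
[63.885, 18.351, 89.708, 0, 72.04] [65.  18.4 89.7  0.  72. ]
[32.475, 7.823, 126.615, -73.19, 27.13] [ 32.1   7.7 126.4 -72.7  27. ]
[22.0, 11.9, 124.7, -69.6, 18.5] [ 22.3  12.  124.7 -69.7  18.7]
[19.3, 18.1, 122.0, -77, 15.9] [ 19.6  18.2 122.2 -77.8  16.1]
28 -8 0 [ 17.6  19.  116.9 -31.3  20.9] [np.float64(-5.0)]
28 -8 0.25 [ 17.3  19.  116.9 -31.1  20.8] [np.float64(13.7)]
28 -8 0.5 [ 17.1  18.9 116.9 -30.8  20.8] [np.float64(29.5)]
28 0 0 [ 17.2  19.2 115.7 -29.8  21.6] [np.float64(2.1)]
28 0 0.25 [ 17.2  19.2 115.7 -29.8  21.6] [np.float64(20.5)]
28 0 0.5 [ 17.2  19.2 115.7 -29.8  21.6] [np.float64(35.7)]
32 -8 0 [ 18.4  18.6 119.7 -46.9  17.2] [np.float64(-9.9)]
32 -8 0.25 [ 17.6  18.5 119.9 -44.5  16. ] [np.float64(8.8)]
32 -8 0.5 [ 16.7  18.3 119.9 -40.3  15.1] [np.float64(25.0)]
32 0 0 [ 18.1  18.8 118.6 -44.5  17.7] [np.float64(-2.9)]
32 0 0.25 [ 17.5  18.7 118.7 -42.1  16.6] [np.float64(15.7)]
32 0 0.5 [ 16.9  18.6 118.7 -38.
[... 431 characters left out ...]
p.float64(-17.3)]
38 -8 0.25 [ 17.9  18.2 124.4 -83.7  11.9] [np.float64(1.6)]
38 -8 0.5 [ 16.1  17.9 124.3 -79.3   8.4] [np.float64(18.3)]
38 0 0 [ 19.3  18.7 122.7 -78.   15.4] [np.float64(-10.3)]
38 0 0.25 [ 17.8  18.3 123.2 -78.9  12. ] [np.float64(8.4)]
38 0 0.5 [ 16.3  18.1 123.1 -73.1   8.8] [np.float64(24.5)]
41 -8 0 [ 20.3  18.8 125.9 -98.8  16.9] [np.float64(-21.0)]
41 -8 0.25 [  18.1   18.3  126.6 -107.8   12.8] [np.float64(-2.0)]
41 -8 0.5 [  15.7   17.9  126.5 -115.6    8.3] [np.float64(15.0)]
41 0 0 [ 19.9  18.8 124.8 -95.8  16.6] [np.float64(-14.0)]
41 0 0.25 [  18.    18.4  125.4 -103.5   12.5] [np.float64(4.8)]
41 0 0.5 [  15.9   18.1  125.3 -108.8    8. ] [np.float64(21.2)]
```

```bash
python3 - <<'E'
from kin import *
g=np.array([602.,130.9,105.])
H,p=valve_pose(0,34,7,-7,g,psi);rel(H,p);print(p)
E
```

```text
rotvec [ 0.087  0.002 -0.002] shift [-2.1  4.7  0.3] dist 5.0 ang 5.0
[496.87425622 141.39294419 250.48879469]
```

carry_out(
  increments=[
    [[0.04,0,0],[-2,2,0],0],
    [[0.087,0.002,-0.002],[-2,4.7,0.3],0],
    [[0.087,0.002,-0.002],[-2,4.7,0.3],0],
    [[0.087,0.002,-0.002],[-2,4.7,0.3],0],
  ],
)

```text
time_s: 2.53
ee_pos: [496.9, 141.1, 250.9]
ee_rot: [-124.1, -0.0, 84.2]
force: [-0.5, 0.6, 0.3]
gripper_width: 90.8
```

```bash
python3 - <<'E'
from kin import *
g=np.array([602.,130.9,105.])
s=env.state();print(s["time_s"],s["qpos"].round(1),s["ee_pos"].round(1),s["ee_rot"].round(1),s["force"].round(1))
H,p=valve_pose(0,34,7,-7,g,psi);rel(H,p)
E
```

```text
2.5333 [ 18.2  18.4 120.5 -55.2  16.1 -15.6] [496.9 141.1 250.9] [-124.1   -0.    84.2] [-0.5  0.6  0.3]
rotvec [ 0.001 -0.001 -0.   ] shift [0.2 0.3 0.3] dist 0.0 ang 0.1
```

carry_out(
  increments=[
    [[0,0,0],[0,0,0],0.8],
    [[0,0,0],[0,0,0],0.9],
    [[0,0,0],[0,0,0],1],
    [[0,0,0],[0,0,0],1],
    [[0,0,0],[0,0,0],1],
    [[0,0,0],[0,0,0],1],
    [[0,0,0],[0,0,0],1],
    [[0,0,0],[0,0,0],1],
    [[0,0,0],[0,0,0],1],
    [[0,0,0],[0,0,0],1],
  ],
  force=15,
)

```text
time_s: 3.37
ee_pos: [497.3, 141.0, 250.3]
ee_rot: [-124.0, -0.0, 84.2]
force: [0.2, 0.6, 0.0]
gripper_width: 27.4
```

```bash
cat >> h.py <<'E'
def plat():
    f=grab("top");P=cloud(f)
    m=(P[...,0]>625)&(P[...,0]<735)&(P[...,1]>65)&(P[...,1]<185)&(P[...,2]>140)&(P[...,2]<232)
    q=P[m][:,2];hh,e=np.histogram(q,np.arange(140,234,4));k=hh.argmax();z=np.median(q[(q>e[k]-4)&(q<e[k+1]+4)])
    hsv=cv2.cvtColor(f["frame"],cv2.COLOR_BGR2HSV);y=(hsv[...,0]>12)&(hsv[...,0]<32)&(hsv[...,1]>150)&(P[...,0]>620)&(P[...,0]<735)&(P[...,2]>170)
    Y=P[y];Z=np.nanpercentile(Y[:,2],80);v=Y[Y[:,2]>Z-5]
    print("t",env.state()["time_s"],"plat z",z.round(1),"n",m.sum(),"cap",v.mean(0).round(1) if len(v) else None)
E
python3 - <<'E'
from kin import *
g=np.array([602.,130.9,105.])
s=env.state();print(s["time_s"],s["ee_pos"].round(1),s["ee_rot"].round(1),s["force"].round(1),s["torque"].round(2))
plat()
P0=pose()
for t in(.1,.2,.3,.4,.45,.5,.6):
    H,p=valve_pose(t,34,7,-7,g,psi);print(t,end=' ');rel(H,p,valve_pose(0,34,7,-7,g,psi))
E
```

```text
3.3667 [497.3 141.  250.3] [-124.    -0.    84.2] [0.2 0.6 0. ] [ 0.09  0.37 -0.03]
t 3.4167 plat z 222.4 n 814 cap [668.8 116.6 288.6]
0.1 rotvec [ 0.    -0.099 -0.01 ] shift [-2.5  0.  -0.1] dist 2.0 ang 5.7
0.2 rotvec [-0.    -0.199 -0.021] shift [-5.   0.1 -0.5] dist 5.0 ang 11.5
0.3 rotvec [-0.    -0.298 -0.031] shift [-7.4  0.1 -1.1] dist 7.0 ang 17.2
0.4 rotvec [-0.    -0.398 -0.042] shift [-9.7  0.2 -2. ] dist 10.0 ang 22.9
0.45 rotvec [-0.    -0.448 -0.047] shift [-10.9   0.3  -2.5] dist 11.0 ang 25.8
0.5 rotvec [-0.    -0.497 -0.052] shift [-12.    0.3  -3. ] dist 12.0 ang 28.6
0.6 rotvec [-0.    -0.597 -0.063] shift [-14.1   0.5  -4.3] dist 15.0 ang 34.4
```

Still closing (27 mm); let it finish.

carry_out(
  increments=[
    [[0,0,0],[0,0,0],1],
    [[0,0,0],[0,0,0],1],
    [[0,0,0],[0,0,0],1],
    [[0,0,0],[0,0,0],1],
    [[0,0,0],[0,0,0],1],
  ],
)

```text
time_s: 3.83
ee_pos: [497.2, 140.6, 250.3]
ee_rot: [-124.0, 0.1, 84.2]
force: [0.4, -3.6, 0.5]
gripper_width: 11.7
```

```bash
python3 - <<'E'
from kin import *
s=env.state();print(s["time_s"],s["ee_pos"].round(1),s["ee_rot"].round(1),s["force"].round(1),s["torque"].round(2),s["gripper_width"])
E
```

```text
3.8333 [497.2 140.6 250.3] [-1.24e+02  1.00e-01  8.42e+01] [ 0.4 -3.6  0.5] [-0.46  0.21 -0.34] 11.666418820215842
```

carry_out(
  increments=[
    [[0,-0.05,-0.005],[-1.2,0,0],1],
    [[0,-0.1,-0.01],[-2.5,0,-0.1],1],
    [[0,-0.15,-0.015],[-3.7,0,-0.3],1],
    [[0,-0.2,-0.021],[-5,0.1,-0.5],1],
    [[0,-0.25,-0.026],[-6.2,0.1,-0.8],1],
    [[0,-0.298,-0.031],[-7.4,0.1,-1.1],1],
    [[0,-0.35,-0.036],[-8.5,0.2,-1.6],1],
    [[0,-0.398,-0.042],[-9.7,0.2,-2],1],
    [[0,-0.398,-0.042],[-9.7,0.2,-2],1],
  ],
  force=25,
)

```text
time_s: 4.58
ee_pos: [498.0, 130.8, 251.2]
ee_rot: [-122.1, 10.6, 104.8]
force: [-0.9, -3.6, 0.9]
gripper_width: 11.9
```

```bash
cat > st.py <<'E'
from kin import *
g=np.array([602.,130.9,105.])
s=env.state();print(s["time_s"],s["qpos"].round(1),s["ee_pos"].round(1),s["force"].round(1),s["torque"].round(2),s["gripper_width"].round(1))
h,u=valve_frame(psi);R0,p0=pose();print("turn",((R0*valve_pose(0,34,7,-7,g,psi)[0].inv()).as_rotvec()@u).round(3))
plat()
E
python3 st.py
```

```text
Traceback (most recent call last):
  File "st.py", line 3, in <module>
    s=env.state();print(s["time_s"],s["qpos"].round(1),s["ee_pos"].round(1),s["force"].round(1),s["torque"].round(2),s["gripper_width"].round(1))
                                                                                                                     ^^^^^^^^^^^^^^^^^^^^^^^^
AttributeError: 'float' object has no attribute 'round'
```

```bash
sed -i 's/s\["gripper_width"\].round(1)/s["gripper_width"]/' st.py; python3 st.py
```

```text
4.5833 [ 16.2  18.1 120.9 -48.3  13.  -46.9] [498.  130.8 251.2] [-0.9 -3.6  0.9] [-0.42  0.35 -0.19] 11.85882897883101
turn 0.4
t 4.6333 plat z 220.6 n 802 cap [669.6 115.1 287. ]
```

carry_out(
  increments=[
    [[0,0,0],[0,0,0],1],
    [[0,0,0],[0,0,0],1],
    [[0,0,0],[0,0,0],1],
    [[0,0,0],[0,0,0],1],
    [[0,0,0],[0,0,0],1],
    [[0,0,0],[0,0,0],1],
  ],
)

```text
time_s: 5.13
ee_pos: [497.9, 131.0, 251.2]
ee_rot: [-122.0, 10.6, 104.7]
force: [-1.3, -4.8, 1.0]
gripper_width: 12.4
```

```bash
python3 st.py
```

```text
5.1333 [ 16.2  18.1 120.9 -48.3  13.1 -46.8] [497.9 131.  251.2] [-1.3 -4.8  1. ] [-0.76  0.27 -0.53] 12.412548560621007
turn 0.399
t 5.1833 plat z 214.6 n 810 cap [669.2 116.2 281.9]
```

carry_out(
  increments=[
    [[0,0,0],[0,0,0],1],
    [[0,0,0],[0,0,0],1],
    [[0,0,0],[0,0,0],1],
    [[0,0,0],[0,0,0],1],
    [[0,0,0],[0,0,0],1],
    [[0,0,0],[0,0,0],1],
    [[0,0,0],[0,0,0],1],
    [[0,0,0],[0,0,0],1],
    [[0,0,0],[0,0,0],1],
    [[0,0,0],[0,0,0],1],
  ],
)

```text
time_s: 6.02
ee_pos: [498.0, 131.0, 251.2]
ee_rot: [-122.1, 10.6, 104.7]
force: [-0.9, -5.4, 2.0]
gripper_width: 11.7
```

```bash
python3 st.py
```

```text
6.0167 [ 16.2  18.1 120.9 -48.3  13.1 -46.8] [498.  131.  251.2] [-0.9 -5.4  2. ] [-0.71  0.27 -0.49] 11.654842088804738
turn 0.399
t 6.0667 plat z 206.5 n 809 cap [668.9 116.4 273.4]
```

carry_out(
  increments=[
    [[0,0,0],[0,0,0],1],
    [[0,0,0],[0,0,0],1],
    [[0,0,0],[0,0,0],1],
    [[0,0,0],[0,0,0],1],
    [[0,0,0],[0,0,0],1],
    [[0,0,0],[0,0,0],1],
    [[0,0,0],[0,0,0],1],
    [[0,0,0],[0,0,0],1],
    [[0,0,0],[0,0,0],1],
    [[0,0,0],[0,0,0],1],
  ],
)

```text
time_s: 6.9
ee_pos: [497.9, 131.0, 251.2]
ee_rot: [-122.1, 10.6, 104.7]
force: [0.2, -5.0, 2.0]
gripper_width: 11.9
```

carry_out(
  increments=[
    [[0,0,0],[0,0,0],1],
    [[0,0,0],[0,0,0],1],
    [[0,0,0],[0,0,0],1],
    [[0,0,0],[0,0,0],1],
    [[0,0,0],[0,0,0],1],
    [[0,0,0],[0,0,0],1],
    [[0,0,0],[0,0,0],1],
    [[0,0,0],[0,0,0],1],
    [[0,0,0],[0,0,0],1],
    [[0,0,0],[0,0,0],1],
  ],
)

```text
time_s: 7.73
ee_pos: [498.0, 130.9, 251.2]
ee_rot: [-122.1, 10.6, 104.7]
force: [0.0, -6.0, 0.8]
gripper_width: 12.1
```

```bash
python3 st.py
```

```text
7.7333 [ 16.2  18.1 120.9 -48.3  13.1 -46.8] [498.  130.9 251.2] [ 0.  -6.   0.8] [-0.79  0.24 -0.48] 12.058269438541807
turn 0.399
t 7.7833 plat z 190.9 n 819 cap [669.2 116.6 257.7]
```

carry_out(
  increments=[
    [[0,0,0],[0,0,0],1],
    [[0,0,0],[0,0,0],1],
    [[0,0,0],[0,0,0],1],
    [[0,0,0],[0,0,0],1],
    [[0,0,0],[0,0,0],1],
    [[0,0,0],[0,0,0],1],
    [[0,0,0],[0,0,0],1],
    [[0,0,0],[0,0,0],1],
    [[0,0,0],[0,0,0],1],
    [[0,0,0],[0,0,0],1],
  ],
)

```text
time_s: 8.62
ee_pos: [498.0, 130.9, 251.2]
ee_rot: [-122.1, 10.6, 104.7]
force: [-0.1, -5.6, 2.3]
gripper_width: 12.0
```

carry_out(
  increments=[
    [[0,0,0],[0,0,0],1],
    [[0,0,0],[0,0,0],1],
    [[0,0,0],[0,0,0],1],
    [[0,0,0],[0,0,0],1],
    [[0,0,0],[0,0,0],1],
    [[0,0,0],[0,0,0],1],
    [[0,0,0],[0,0,0],1],
    [[0,0,0],[0,0,0],1],
    [[0,0,0],[0,0,0],1],
    [[0,0,0],[0,0,0],1],
  ],
)

```text
time_s: 9.45
ee_pos: [498.0, 131.0, 251.3]
ee_rot: [-122.1, 10.6, 104.7]
force: [-1.1, -5.9, 2.0]
gripper_width: 11.9
```

carry_out(
  increments=[
    [[0,0,0],[0,0,0],1],
    [[0,0,0],[0,0,0],1],
    [[0,0,0],[0,0,0],1],
    [[0,0,0],[0,0,0],1],
    [[0,0,0],[0,0,0],1],
    [[0,0,0],[0,0,0],1],
    [[0,0,0],[0,0,0],1],
    [[0,0,0],[0,0,0],1],
    [[0,0,0],[0,0,0],1],
    [[0,0,0],[0,0,0],1],
  ],
)

```text
time_s: 10.28
ee_pos: [498.0, 130.9, 251.2]
ee_rot: [-122.1, 10.6, 104.7]
force: [-0.2, -5.6, 2.1]
gripper_width: 12.0
```

```bash
python3 st.py
```

```text
10.2833 [ 16.2  18.1 120.9 -48.3  13.1 -46.8] [498.  130.9 251.2] [-0.2 -5.6  2.1] [-0.77  0.22 -0.5 ] 12.028680440731275
turn 0.399
t 10.3333 plat z 169.1 n 897 cap [670.5 115.6 236.1]
```

carry_out(
  increments=[
    [[0,0,0],[0,0,0],1],
    [[0,0,0],[0,0,0],1],
    [[0,0,0],[0,0,0],1],
    [[0,0,0],[0,0,0],1],
    [[0,0,0],[0,0,0],1],
    [[0,0,0],[0,0,0],1],
    [[0,0,0],[0,0,0],1],
    [[0,0,0],[0,0,0],1],
    [[0,0,0],[0,0,0],1],
    [[0,0,0],[0,0,0],1],
  ],
)

```text
time_s: 11.17
ee_pos: [498.0, 131.0, 251.2]
ee_rot: [-122.1, 10.6, 104.7]
force: [-0.9, -5.2, 1.7]
gripper_width: 12.0
```

carry_out(
  increments=[
    [[0,0,0],[0,0,0],1],
    [[0,0,0],[0,0,0],1],
    [[0,0,0],[0,0,0],1],
    [[0,0,0],[0,0,0],1],
    [[0,0,0],[0,0,0],1],
    [[0,0,0],[0,0,0],1],
    [[0,0,0],[0,0,0],1],
    [[0,0,0],[0,0,0],1],
    [[0,0,0],[0,0,0],1],
    [[0,0,0],[0,0,0],1],
  ],
)

```text
time_s: 12.0
ee_pos: [498.0, 131.0, 251.2]
ee_rot: [-122.1, 10.6, 104.7]
force: [-0.3, -5.7, 0.2]
gripper_width: 11.8
```

```bash
python3 st.py
```

```text
12.0 [ 16.2  18.1 120.9 -48.3  13.1 -46.8] [498.  131.  251.2] [-0.3 -5.7  0.2] [-0.77  0.24 -0.4 ] 11.846707362425864
turn 0.399
t 12.05 plat z 162.5 n 1001 cap [669.2 116.  229. ]
```

carry_out(
  increments=[
    [[0,0,0],[0,0,0],1],
    [[0,0,0],[0,0,0],1],
    [[0,0,0],[0,0,0],1],
    [[0,0,0],[0,0,0],1],
    [[0,0,0],[0,0,0],1],
    [[0,0,0],[0,0,0],1],
    [[0,0,0],[0,0,0],1],
    [[0,0,0],[0,0,0],1],
    [[0,0,0],[0,0,0],1],
    [[0,0,0],[0,0,0],1],
  ],
)

```text
time_s: 12.88
ee_pos: [498.0, 131.0, 251.3]
ee_rot: [-122.1, 10.6, 104.7]
force: [-1.5, -4.9, 1.2]
gripper_width: 12.2
```

```bash
python3 st.py; python3 - <<'E'
from kin import *
g=np.array([602.,130.9,105.])
for t in(.3,.2,.1,.0,-.03):
    print(t,end=' ');rel(*valve_pose(t,34,7,-7,g,psi),valve_pose(.4,34,7,-7,g,psi))
E
```

```text
12.8833 [ 16.2  18.1 120.9 -48.3  13.1 -46.8] [498.  131.  251.3] [-1.5 -4.9  1.2] [-0.75  0.33 -0.51] 12.19300249673294
turn 0.399
t 12.9333 plat z 162.7 n 1000 cap [669.1 115.2 229.1]
0.3 rotvec [-0.     0.099  0.01 ] shift [ 2.5  0.  -0.1] dist 2.0 ang 5.7
0.2 rotvec [0.    0.199 0.021] shift [ 5.   0.1 -0.5] dist 5.0 ang 11.5
0.1 rotvec [0.    0.298 0.031] shift [ 7.4  0.1 -1.1] dist 7.0 ang 17.2
0.0 rotvec [0.    0.398 0.042] shift [ 9.7  0.2 -2. ] dist 10.0 ang 22.9
-0.03 rotvec [0.    0.428 0.045] shift [10.4  0.2 -2.3] dist 11.0 ang 24.6
```

carry_out(
  increments=[
    [[0,0.05,0.005],[1.2,0,0],1],
    [[0,0.1,0.01],[2.5,0,-0.1],1],
    [[0,0.15,0.015],[3.7,0,-0.3],1],
    [[0,0.2,0.021],[5,0.1,-0.5],1],
    [[0,0.25,0.026],[6.2,0.1,-0.8],1],
    [[0,0.298,0.031],[7.4,0.1,-1.1],1],
    [[0,0.35,0.036],[8.5,0.2,-1.6],1],
    [[0,0.398,0.042],[9.7,0.2,-2],1],
    [[0,0.428,0.045],[10.4,0.2,-2.3],1],
    [[0,0.428,0.045],[10.4,0.2,-2.3],1],
  ],
)

```text
time_s: 13.77
ee_pos: [497.3, 141.4, 250.3]
ee_rot: [-124.0, -0.6, 82.8]
force: [-0.0, -6.7, 0.3]
gripper_width: 12.0
```

```bash
python3 st.py
```

```text
13.7667 [ 18.3  18.5 120.4 -55.3  16.5 -13.9] [497.3 141.4 250.3] [-0.  -6.7  0.3] [-1.32  0.13  0.15] 12.019641451328472
turn -0.028
t 13.8167 plat z 162.6 n 989 cap [670.1 116.6 229.4]
```

carry_out(
  increments=[
    [[0,0,0],[0,0,0],1],
    [[0,0,0],[0,0,0],1],
    [[0,0,0],[0,0,0],1],
    [[0,0,0],[0,0,0],0],
    [[0,0,0],[0,0,0],0],
    [[0,0,0],[0,0,0],0],
    [[0,0,0],[0,0,0],0],
    [[0,0,0],[0,0,0],0],
    [[0,0,0],[0,0,0],0],
    [[0,0,0],[0,0,0],0],
  ],
)

```text
time_s: 14.65
ee_pos: [497.4, 141.9, 250.4]
ee_rot: [-124.0, -0.8, 82.7]
force: [0.5, -0.7, -0.9]
gripper_width: 56.2
```

carry_out(
  increments=[
    [[0,0,0],[0,0,0],0],
    [[0,0,0],[0,-10,0],0],
    [[0,0,0],[0,-25,0],0],
    [[0,0,0],[0,-40,0],0],
    [[0,0,0],[0,-60,0],0],
    [[0,0,0],[0,-80,0],0],
    [[0,0,0],[0,-90,0],0],
    [[0,0,0],[0,-90,0],0],
    [[0,0,0],[0,-90,0],0],
  ],
)

```text
time_s: 15.4
ee_pos: [447.3, 147.1, 325.2]
ee_rot: [-124.0, -0.8, 82.7]
force: [0.2, -0.0, -0.0]
gripper_width: 91.2
```

```bash
python3 st.py; python3 - <<'E'
from h import *
f=grab("wrist");P=cloud(f)
hsv=cv2.cvtColor(f["frame"],cv2.COLOR_BGR2HSV);H,S,V=[hsv[...,i].astype(int) for i in range(3)]
m=((H<6)|(H>174))&(S>150)&(V>60)
cv2.imwrite("pics/w3.png",cv2.resize(f["frame"],None,fx=1.5,fy=1.5))
f=grab("top");pickle.dump(f,open("top3.pkl","wb"))
a=cv2.resize(f["frame"][140:310,190:290],(400,680*1),interpolation=2)[:600]
# tray from the bright inner floor: segment by colour vs table
u,v=228,272;c=f["frame"][v-50:v+50,u-50:u+50];hs=cv2.cvtColor(c,cv2.COLOR_BGR2HSV);print(hs[50,50],hs[10,10],hs[50,15])
g=cv2.cvtColor(c,cv2.COLOR_BGR2GRAY)
mm=((hs[...,1]<hs[50,50,1]+14)&(hs[...,2]>140)).astype(np.uint8)
k,l,st,cc=cv2.connectedComponentsWithStats(mm);i=l[50,50];print(st[i],cc[i]);r=cv2.minAreaRect(np.argwhere(l==i)[:,::-1].astype(np.float32));print(r)
ct=[ray(f,p[0]+u-50,p[1]+v-50,6).round(1) for p in cv2.boxPoints(r)];print(ct,np.mean(ct,0))
E
```

```text
15.4 [ 21.3   8.6 120.1 -37.4  25.1 -30.6] [447.3 147.1 325.2] [ 0.2 -0.  -0. ] [0.06 0.35 0.01] 91.24555749508492
turn -0.031
t 15.45 plat z 162.5 n 1000 cap [670.2 115.8 229.2]
[  0   6 178] [ 30   4 193] [ 16  34 156]
[  27   28   48   47 1187] [50.69587195 50.73209773]
((50.500003814697266, 50.5), (33.941123962402344, 35.35533905029297), 45.0)
[array([490., 390.,   6.]), array([520.5, 272. ,   6. ]), array([405.1, 244.1,   6. ]), array([377.1, 360.7,   6. ])] [448.175 316.7     6.   ]
```

View pics/w3.png

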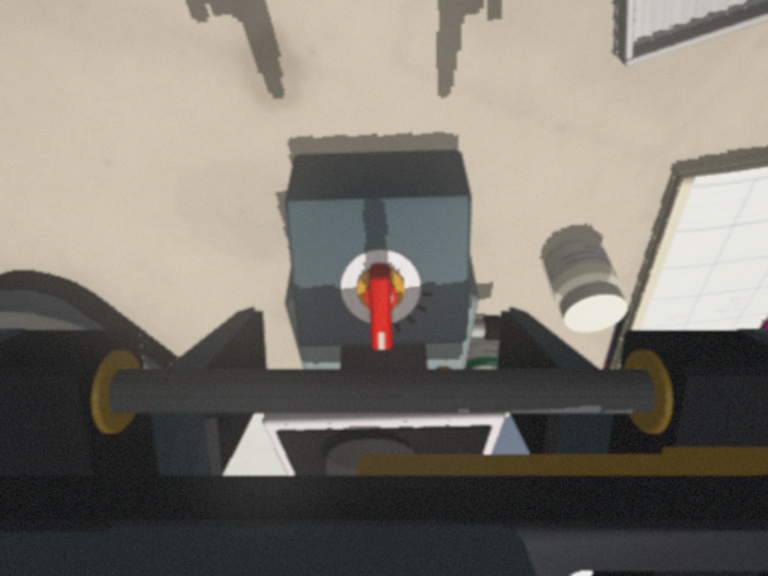

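```bash
python3 - <<'E'
from kin import *
f=pickle.load(open("top3.pkl","rb"));P=cloud(f)
hsv=cv2.cvtColor(f["frame"],cv2.COLOR_BGR2HSV)
m=((hsv[...,0]>12)&(hsv[...,0]<32)&(hsv[...,1]>130)&(P[...,2]>170)&(P[...,0]>620)&(P[...,0]<735)).astype(np.uint8)
# cap: each mask pixel cast on cap top z=228 ; top edge far side / left-right extents
q=np.array([ray(f,u,v,228.)[:2] for v,u in np.argwhere(m)])
print(len(q),q.min(0).round(1),q.max(0).round(1),q.mean(0).round(1),cv2.minEnclosingCircle(q.astype(np.float32)))
cap=P[(m>0)&(P[...,2]>226)];print(len(cap),cap.mean(0).round(1),cap.min(0).round(1),cap.max(0).round(1))
J=np.array([669.5,116.]);U=hand(84.3,0)
for nm,p in(("mid",[520,135,470]),("above",[*J,455]),("grasp",[*J,379]),("tray",[446.5,316,221]),("trayup",[446.5,316,320])): print(nm,ik(U,p).round(1))
rel(U,np.array([520,135,470.]))
print("then");rel(U,np.array([*J,450.]),(U,np.array([520,135,470.])))
E
```

```text
184 [642.3  92.8] [692.1 139.9] [667.3 116.8] ((667.3939208984375, 115.47228240966797), 26.254825592041016)
123 [669.5 117.1 229.4] [645.5  93.8 226. ] [691.3 139.8 239.7]
mid [14.6 13.1 87.1 -0.  79.8]
above [ 9.8 27.6 67.2 -0.  85.2]
grasp [ 9.8 29.  76.2 -0.  74.8]
tray [ 35.3  25.9 109.7  -0.   44.5]
trayup [ 35.3  19.4 101.9  -0.   58.6]
rotvec [ 0.592 -0.031  0.005] shift [  -0.8  -80.3 -142.3] dist 163.0 ang 33.9
then
rotvec [0. 0. 0.] shift [  -4.1   20.  -150.6] dist 152.0 ang 0.0
```

carry_out(
  increments=[
    [[0.1,-0.005,0],[0,-30,-20],0],
    [[0.2,-0.01,0],[0,-55,-45],0],
    [[0.3,-0.015,0],[0,-75,-70],0],
    [[0.4,-0.02,0],[0,-80,-95],0],
    [[0.5,-0.025,0],[0,-80,-120],0],
    [[0.592,-0.031,0.005],[-1,-80,-142],0],
    [[0.592,-0.031,0.005],[-1,-80,-142],0],
    [[0.592,-0.031,0.005],[-1,-80,-142],0],
    [[0.592,-0.031,0.005],[-1,-80,-142],0],
  ],
)

```text
time_s: 16.3
ee_pos: [518.9, 134.7, 468.6]
ee_rot: [-90.0, 0.0, 84.3]
force: [-0.0, -0.1, 0.4]
gripper_width: 91.2
```

```bash
python3 - <<'E'
from kin import *
print(env.state()["qpos"].round(1),pose()[1])
rel(hand(84.3,0),np.array([668.5,116.5,450.]))
E
```

```text
[ 13.3  12.8  88.1  -0.   79.1 -70.9] [518.90760616 134.71082501 468.60328433]
rotvec [-0.001 -0.    -0.001] shift [  -3.2   18.5 -150.7] dist 152.0 ang 0.1
```

carry_out(
  increments=[
    [[0,0,0],[-1,5,-30],0],
    [[0,0,0],[-2,10,-60],0],
    [[0,0,0],[-3,15,-95],0],
    [[0,0,0],[-3,18,-130],0],
    [[0,0,0],[-3.2,18,-151],0],
    [[0,0,0],[-3.2,18,-151],0],
    [[0,0,0],[-3.2,18,-151],0],
  ],
)

```text
time_s: 16.88
ee_pos: [668.9, 117.0, 450.8]
ee_rot: [-89.9, 0.0, 84.3]
force: [0.4, 0.5, 0.2]
gripper_width: 91.2
```

```bash
python3 - <<'E'
from kin import *
print(env.state()["qpos"].round(1),pose()[1])
rel(hand(84.3,0),np.array([668.5,116.5,379.]))
f=grab("wrist");b=cv2.resize(f["frame"],(500,375))
s=grab("side");c=cv2.resize(s["frame"][100:260,180:340],(375,375))
cv2.imwrite("pics/w4.png",np.hstack([b,c])[:, :800])
E
```

```text
[  8.9  26.9  69.6  -0.   83.6 -75.4] [668.94899878 116.9718572  450.80884687]
rotvec [-0.002  0.    -0.   ] shift [-0.5 71.8  0.3] dist 72.0 ang 0.1
```

View pics/w4.png

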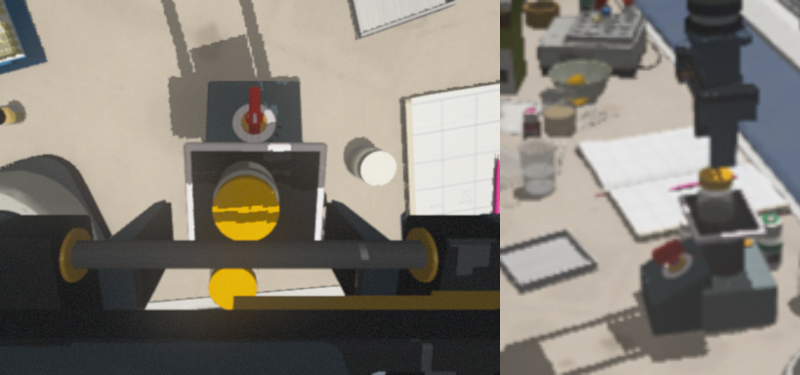

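carry_out(
  increments=[
    [[0,0,0],[-0.8,25,0],0],
    [[0,0,0],[-0.8,45,0],0.2],
    [[0,0,0],[-0.8,62,0],0.3],
    [[0,0,0],[-0.8,71,0],0.3],
    [[0,0,0],[-0.8,71,0],0.35],
    [[0,0,0],[-0.8,71,0],0.6],
    [[0,0,0],[-0.8,71,0],1],
    [[0,0,0],[-0.8,71,0],1],
    [[0,0,0],[-0.8,71,0],1],
    [[0,0,0],[-0.8,71,0],1],
  ],
  force=15,
)

```text
time_s: 17.82
ee_pos: [669.5, 115.9, 383.6]
ee_rot: [-90.2, -0.1, 84.3]
force: [-1.2, -0.2, 5.5]
gripper_width: 50.5
```

carry_out(
  increments=[
    [[0,0,0],[0,0,0],1],
    [[0,0,0],[0,0,0],1],
    [[0,0,0],[0,0,0],1],
  ],
)

```text
time_s: 18.07
ee_pos: [669.5, 115.9, 383.6]
ee_rot: [-90.2, -0.1, 84.3]
force: [-1.7, 0.2, 6.2]
gripper_width: 50.6
```

```bash
python3 st.py; python3 - <<'E'
from kin import *
T=np.array([446.5,316,0])
R0,p0=pose()
Q=R.from_rotvec([0,0,0]);print(p0)
U=hand(84.3,0)
rel(U,np.array([446.5,316,440.]));print((T-p0))
E
```

```text
18.0667 [  8.8  28.5  76.5   0.   74.8 -75.5] [669.5 115.9 383.6] [-1.7  0.2  6.2] [0.08 0.17 0.01] 50.568569650154124
turn -0.0
t 18.1167 plat z 162.4 n 543 cap [660.3 163.6 459.1]
[669.4665417  115.90496261 383.63314968]
rotvec [0.004 0.    0.002] shift [177.1 -57.  241.5] dist 305.0 ang 0.2
[-222.9665417   200.09503739 -383.63314968]
```

```bash
python3 - <<'E'
from kin import *
f=grab("wrist");b=cv2.resize(f["frame"],(470,375))[:, :]
s=grab("side");K=s["K"];p=s["Rc"].T@(np.array([669,116,200.])-s["o"]);u,v=(K@(p/p[2]))[:2].astype(int);print(u,v)
c=cv2.resize(s["frame"][v-30:v+25,u-24:u+24],(330,375),interpolation=2)
cv2.imwrite("pics/w5.png",np.hstack([b,c]))
E
```

```text
271 180
```

View pics/w5.png

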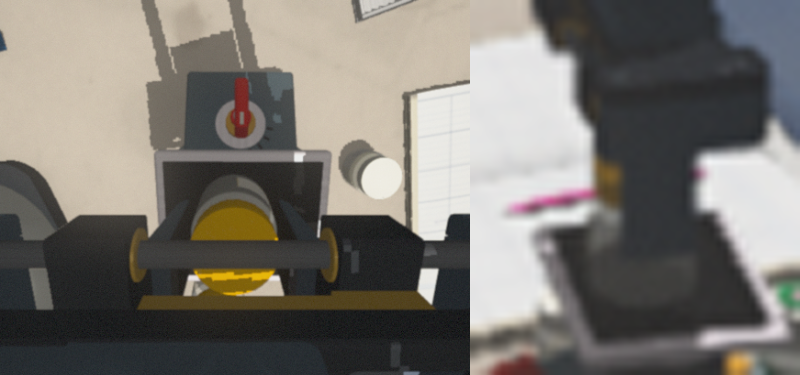

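carry_out(
  increments=[
    [[0,0,0],[0,-3,0],1],
    [[0,0,0],[0,-6,0],1],
    [[0,0,0],[0,-10,0],1],
    [[0,0,0],[0,-15,0],1],
    [[0,0,0],[0,-20,0],1],
    [[0,0,0],[0,-25,0],1],
    [[0,0,0],[0,-30,0],1],
    [[0,0,0],[0,-30,0],1],
  ],
)

```text
time_s: 18.88
ee_pos: [669.5, 115.9, 413.5]
ee_rot: [-90.2, -0.1, 84.3]
force: [0.1, -0.7, -0.6]
gripper_width: 50.7
```

```bash
python3 - <<'E'
from kin import *
s=env.state();print(s["ee_pos"],s["force"],s["torque"],s["gripper_width"])
w=grab("side");K=w["K"];p=w["Rc"].T@(np.array([669,116,215.])-w["o"]);u,v=(K@(p/p[2]))[:2].astype(int)
f=grab("wrist");P=cloud(f);hsv=cv2.cvtColor(f["frame"],cv2.COLOR_BGR2HSV);y=(hsv[...,0]>12)&(hsv[...,0]<32)&(hsv[...,1]>150)&(hsv[...,2]>120)&(np.hypot(P[...,0]-670,P[...,1]-116)<35)
q=P[y];print(len(q),np.nanmedian(q,0).round(1),np.nanpercentile(q[:,2],[10,50,90]))
b=cv2.resize(f["frame"],(470,375));c=cv2.resize(w["frame"][v-35:v+30,u-28:u+28],(323,375),interpolation=2)
cv2.imwrite("pics/w6.png",np.hstack([b,c]))
rel(hand(84.3,0),np.array([446.5,316,s["ee_pos"][2]+30]))
E
```

```text
[669.50575659 115.89301185 413.46399386] [ 0.05506069 -0.68793506 -0.59931888] [ 0.02834134 -0.00730242 -0.02461188] 50.67570575803239
3881 [660.6 115.7 256.7] [255.93056914 256.73425756 257.52899834]
rotvec [0.002 0.    0.001] shift [177.1 -31.5 241.5] dist 301.0 ang 0.1
```

View pics/w6.png

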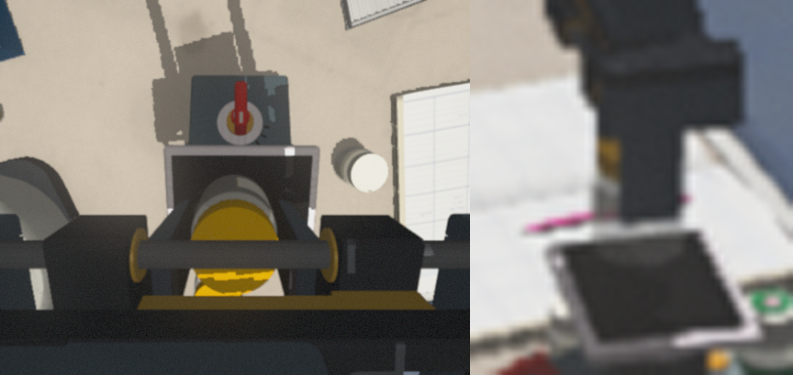

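carry_out(
  increments=[
    [[0,0,0],[8,-15,8],1],
    [[0,0,0],[22,-28,28],1],
    [[0,0,0],[42,-31,56],1],
    [[0,0,0],[64,-31,87],1],
    [[0,0,0],[86,-31,118],1],
    [[0,0,0],[108,-31,148],1],
    [[0,0,0],[130,-31,178],1],
    [[0,0,0],[150,-31,206],1],
    [[0,0,0],[167,-31,228],1],
    [[0,0,0],[177,-31,241],1],
  ],
  force=20,
)

```text
time_s: 19.82
ee_pos: [444.6, 317.4, 442.7]
ee_rot: [-90.0, -0.1, 84.4]
force: [-0.3, -0.4, -0.7]
gripper_width: 50.4
```

carry_out(
  increments=[
    [[0,0,0],[0,0,0],1],
    [[0,0,0],[0,0,0],1],
  ],
)

```text
time_s: 19.98
ee_pos: [446.5, 316.2, 442.7]
ee_rot: [-90.1, -0.0, 84.4]
force: [0.4, -0.1, -0.0]
gripper_width: 50.3
```

```bash
python3 - <<'E'
from kin import *
s=env.state();print(s["time_s"],s["ee_pos"],s["ee_rot"],s["force"],s["gripper_width"])
f=grab("wrist");P=cloud(f);z=P[...,2]
# tray walls / floor in view
m=(np.hypot(P[...,0]-447,P[...,1]-316)<100)&(z<30)&(z>-5)
w=m&(z>12)&(z<26);q=P[w];print(w.sum(),q.min(0),q.max(0))
hsv=cv2.cvtColor(f["frame"],cv2.COLOR_BGR2HSV);y=(hsv[...,0]>12)&(hsv[...,0]<32)&(hsv[...,1]>150)&(hsv[...,2]>120)&(z>200)
print("cap",np.nanmedian(P[y],0))
b=cv2.resize(f["frame"],(470,375));w=grab("side");K=w["K"];p=w["Rc"].T@(np.array([447,316,130.])-w["o"]);u,v=(K@(p/p[2]))[:2].astype(int)
c=cv2.resize(w["frame"][v-58:v+58,u-50:u+50],(323,375),interpolation=2)
cv2.imwrite("pics/w7.png",np.hstack([b,c]))
rel(hand(84.3,0),np.array([446.5,316,240]))
E
```

```text
19.9833 [446.4833764  316.24215819 442.66088445] [-9.00885574e+01 -9.81091736e-03  8.44243817e+01] [ 0.41091978 -0.09225867 -0.03675199] 50.27282929405083
933 [374.26576166 244.22788741  12.00314901] [505.18001103 388.08537701  20.81241582]
cap [437.37591885 316.05880583 286.63204233]
rotvec [ 0.002 -0.     0.   ] shift [  0.4 202.6   1.4] dist 203.0 ang 0.1
```

View pics/w7.png

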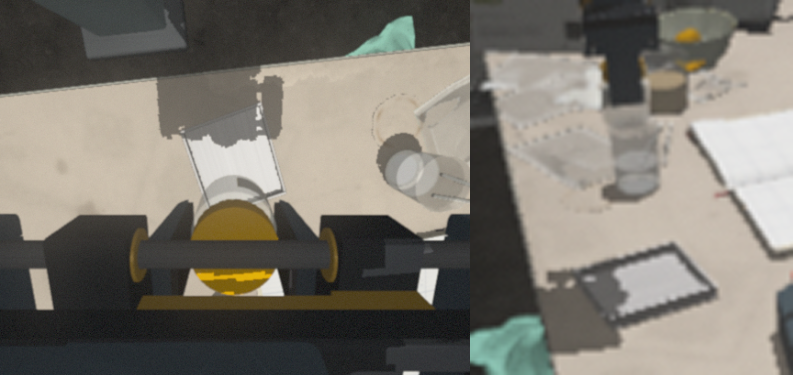

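carry_out(
  increments=[
    [[0,0,0],[0,15,0],1],
    [[0,0,0],[0,40,0.5],1],
    [[0,0,0],[0,70,1],1],
    [[0,0,0],[0,100,1],1],
    [[0,0,0],[0,130,1],1],
    [[0,0,0],[0,160,1],1],
    [[0,0,0],[0,185,1],1],
    [[0,0,0],[0,203,1],1],
    [[0,0,0],[0,210,1],1],
    [[0,0,0],[0,210,1],1],
  ],
)

```text
time_s: 20.92
ee_pos: [446.7, 315.1, 230.9]
ee_rot: [-89.9, 0.1, 84.2]
force: [-0.2, -0.2, -0.3]
gripper_width: 50.4
```

carry_out(
  increments=[
    [[0,0,0],[0,1,0],1],
    [[0,0,0],[0,2,0],1],
    [[0,0,0],[0,3,0],1],
    [[0,0,0],[0,3,0],1],
  ],
)

```text
time_s: 21.25
ee_pos: [446.6, 316.2, 230.6]
ee_rot: [-90.2, -0.1, 84.3]
force: [-0.1, 0.2, -1.4]
gripper_width: 50.3
```

carry_out(
  increments=[
    [[0,0,0],[0,1,0],1],
    [[0,0,0],[0,2,0],1],
    [[0,0,0],[0,2,0],1],
    [[0,0,0],[0,2,0],1],
  ],
)

```text
time_s: 21.58
ee_pos: [446.2, 316.1, 227.8]
ee_rot: [-90.1, -0.0, 84.3]
force: [0.4, -0.2, -1.4]
gripper_width: 50.7
```

carry_out(
  increments=[
    [[0,0,0],[0,1,0],1],
    [[0,0,0],[0,2,0],1],
    [[0,0,0],[0,2,0],1],
    [[0,0,0],[0,2,0],1],
  ],
)

```text
time_s: 21.92
ee_pos: [446.3, 316.1, 225.7]
ee_rot: [-90.1, -0.0, 84.3]
force: [-0.3, 0.2, 0.4]
gripper_width: 50.5
```

carry_out(
  increments=[
    [[0,0,0],[0,1,0],1],
    [[0,0,0],[0,1.5,0],1],
    [[0,0,0],[0,1.5,0],1],
    [[0,0,0],[0,1.5,0],1],
  ],
)

```text
time_s: 22.25
ee_pos: [446.3, 316.1, 225.6]
ee_rot: [-90.1, -0.1, 84.3]
force: [-3.2, -1.2, 9.4]
gripper_width: 50.7
```

carry_out(
  increments=[
    [[0,0,0],[0,-1,0],1],
    [[0,0,0],[0,-1,0],1],
    [[0,0,0],[0,-1,0],0.4],
    [[0,0,0],[0,-1,0],0.3],
    [[0,0,0],[0,-1,0],0.2],
    [[0,0,0],[0,-1,0],0.2],
    [[0,0,0],[0,-1,0],0.2],
    [[0,0,0],[0,-1,0],0.2],
    [[0,0,0],[0,-1,0],0.2],
  ],
)

```text
time_s: 23.0
ee_pos: [446.3, 316.1, 225.1]
ee_rot: [-90.1, -0.0, 84.3]
force: [-0.9, 0.4, 0.3]
gripper_width: 72.6
```

carry_out(
  increments=[
    [[0,0,0],[0,-6,0],0.2],
    [[0,0,0],[0,-15,0],0.2],
    [[0,0,0],[0,-30,0],0.2],
    [[0,0,0],[0,-55,0],0.2],
    [[0,0,0],[0,-85,0],0.2],
    [[0,0,0],[0,-115,0],0.2],
    [[0,0,0],[0,-145,0],0.2],
    [[0,0,0],[0,-170,0],0.2],
    [[0,0,0],[0,-170,0],0.2],
    [[0,0,0],[0,-170,0],0.2],
  ],
)

```text
time_s: 23.83
ee_pos: [446.0, 316.0, 397.7]
ee_rot: [-90.3, -0.2, 84.3]
force: [-0.3, -0.3, -1.4]
gripper_width: 72.8
```

```bash
python3 st.py; python3 - <<'E'
from kin import *
f=grab("side");P=cloud(f);hsv=cv2.cvtColor(f["frame"],cv2.COLOR_BGR2HSV);y=(hsv[...,0]>12)&(hsv[...,0]<32)&(hsv[...,1]>150)&(np.hypot(P[...,0]-447,P[...,1]-316)<70)
print("cap",np.nanmedian(P[y],0),np.nanpercentile(P[y][:,2],[5,95]))
K=f["K"];p=f["Rc"].T@(np.array([550,220,80.])-f["o"]);u,v=(K@(p/p[2]))[:2].astype(int)
b=cv2.resize(f["frame"][v-75:v+75,u-80:u+80],(430,403),interpolation=2)
t=grab("wrist");cv2.imwrite("pics/w8.png",np.hstack([b,cv2.resize(t["frame"],(369,403))]))
E
```

```text
23.8333 [ 34.1  15.9  94.1  -0.   69.6 -50.2] [446.  316.  397.7] [-0.3 -0.3 -1.4] [ 0.05 -0.    0.02] 72.81592264181684
turn -0.0
t 23.8833 plat z 162.7 n 1018 cap None
cap [446.05793226 312.53627711  67.27509137] [65.14907856 70.19867983]
  return np.nanmean(a, axis, out=out, keepdims=keepdims)
```

View pics/w8.png

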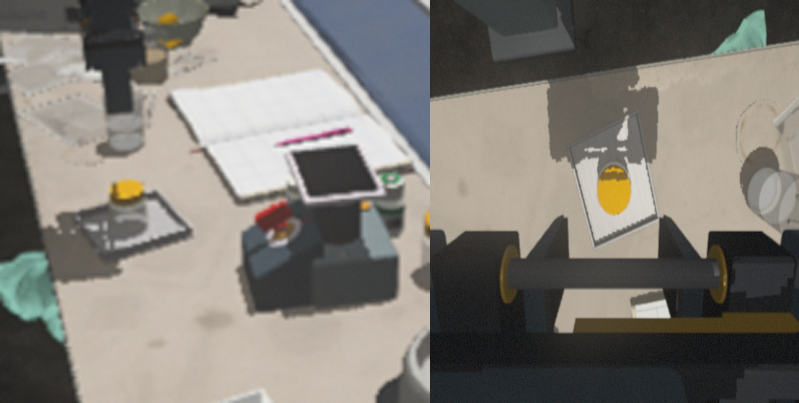

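The jar stands upright in the tray (side crop at 128,200; wrist crop at 614,190). The platform is down, the red paddle at (272,215) points uphill, and the hand is clear. I'll hand the job in.

```bash
python3 -c "
from workcell import env
print(env.job_done())"
```

```text
the job is handed in; nothing more can be done
None
```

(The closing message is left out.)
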